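# Set the gap of a welding fit-up jig with its knurled wheel

### The arm

A 7-joint arm with a two-finger parallel gripper is mounted at the origin on the work surface. World frame = base frame: x ahead of the robot, y to its left, z up, the work surface at z = 0. Lengths are in m, angles in rad, forces in N, time in s.
With the tool pointing down it reaches from about 0.425 to 0.8 m from the base axis. Payload 8.3 kg.
Tool frame: the origin (TCP) lies midway between the tips of the shut fingers; the grasp point (between the pads) lies 19 mm behind it; z points along the fingers, y is the direction in which the jaws open and shut (so a half turn about z gives the same grasp; the last joint's range is limited). The gripper opens to 85 mm and grips with 20 to 120 N. Pads are 22 mm wide; open, the fingers measure 114 mm over their backs; the gripper's body (76 mm by 85 mm) begins 54 mm behind the grasp point. The pads swing forward as they close: fully open they stand 13 mm farther back than shut.
Start: joints at [-1.215, 0.383, 0.016, 1.37, -0.006, 1.388, -0.046], TCP at [0.254, 0.571, 0.231] pointing down, gripper open.
Joint ranges: [-2.95, 2.95], [-0.25, 2.06], [-1.52, 1.56], [0.18, 2.33], [-1.44, 4.58], [0.02, 2.06], [-3.01, 3.01]. Speed limits (rad/s): [2.39, 2.39, 3.01, 3.01, 3.14, 3.14, 3.14].

### API

Orientations are given as a rotation vector (axis times angle).
In Python, from cell import r, optics, ticket gives the robot as it stands. Calls block until the motion is done:
- r.move_pose(position, orientation): joint-space move of the TCP to a pose.
- r.move_straight(position, rot=None, velocity=0.15): straight line of the TCP; rot=None keeps the orientation; velocity is the mean speed in m/s.
- r.move_joints(angles): joint-space move.
- r.set_gripper(opening, effort=None): finger opening in m; effort is the grip in N (None keeps the last); returns when the fingers have stopped.
- r.dwell(seconds).
- r.solve_ik(position, orientation): joint angles nearest the present ones, or None.
- r.sense(): the state.
- optics.capture(name): name is "scene" or "top"; returns the picture (384x512x3 uint8, red, green, blue); there is no depth.
- optics.camera_model(name): a dict with "mtx" (3x3 intrinsics, pixels), "rvec" (rotation vector, rad) and "tvec" (3), from world to camera coordinates, as OpenCV has them. Camera axes: x right, y down, z forward; pixel columns grow to the right and rows downward; lengths in m; the calibration is good to about 2 mm. A picture is of the moment at which its call begins. camera_model takes no time and is no camera call.
A pose or a line that the arm cannot do raises r.Unreachable and nothing moves.
- ticket.hand_in(): hands the job in, once; it reports no verdict.
The state is a dict: "time_s": time; "joint_pos": joint angles; "qd": joint speeds; "joint_efforts": joint torques, N m; "tcp_pos": TCP position; "eef_rot": TCP orientation; "ft_force": force on the tool from outside, world axes, zero at the start; "torque": the same for the moment, N m; "finger_gap": finger opening in m.
Only numpy, scipy, OpenCV 4.12 (cv2) and the standard library are available. Lean on these libraries where they do the work, as an engineer would, in place of code of your own. Each camera call takes 0.05 s, during which the arm holds its last target.

### The job

On the welding jig, roll the upright knurled wheel with a fingertip on its top so that the sliding jaw closes towards the end stop until the front face of the jaw's plate is level with the black line on the gauge tongue, then come clear of everything. Move the jaw only by the wheel, pinch and lift nothing, and leave the end stop, the screwdriver, hammer, tube and jar where they are.

Things in the scene. Friction and masses are not known exactly. Their poses are not given: they have to be found in the camera images.
- jig: Fit-up jig on a 12 mm thick steel disc on the table; its lower plate, 110 x 310 x 8 mm, is bolted down. Origin on the disc's top face (12 mm above the table), below the slide's centre line. z up; +y: the way the jaw closes, towards the end stop; x: across the slide, parallel to the wheel's axle. Along y the axle is at -110 mm and the jaw's front face starts at +5 mm.
- wheel: Upright knurled steel wheel, 60 mm diameter, 26 mm wide, axle along jig x. Origin on the axle, 68 mm above the jig's origin; this frame turns with it. Stays where it is left; about 2 N along the rim turns it. Geared to the jaw: rolling its top towards jig +y moves the jaw to +y, 8 mm per radian (30 mm of rim travel = 8 mm); rolling back opens it.
- wheel_top (a point): Topmost point of the wheel when not pushed, 98 mm above the jig's origin; axes as the jig's. The jig's upper deck (100 x 300 mm, with wheel, jaw, stop) floats on soft mounts: pushed down it sinks 1 mm per 2.5 N, at most 6 mm, and comes back; pulled, it rises as easily. A grey cheek, 12 mm thick, 50 mm long, stands 5 mm off each face of the wheel, top 22 mm below the wheel's top.
- jaw: Sliding jaw: aluminium block 56 x 34 x 22 mm with an upright steel plate 60 mm wide (x), 8 mm thick (y), its top 90 mm above the jig's origin. Origin 18 mm above the jig's origin, below the middle of the plate's front face (the face towards the end stop). Axes as the jig's. Slides only along jig y.
- jaw_edge (a point): Top corner of the front face of the jaw's plate on the gauge tongue's side (jig +x), 90 mm above the jig's origin; axes as the jig's.
- mark (a point): Middle of the black line, 3 mm wide, across the top of the gauge tongue: aluminium strip 14 x 90 mm, top 88 mm above the jig's origin, fixed to the end stop, passing the jaw's +x side. Axes as the jig's. Level means jaw_edge has the same jig y as this. The end stop is clamped in varying places: the jaw has 9 to 41 mm to go. Its plate is 10 mm beyond the line.
- screwdriver: Loose screwdriver, 190 mm long, black handle, lying on the disc on the jig's -x side; to be left alone.
- hammer: Loose hammer, 220 mm long, wooden handle, lying on the disc on the jig's +x side; to be left alone.
- tube: Loose steel tube offcut standing on the disc near the wheel, 42 mm across, 45 mm tall, origin at its underside; to be left alone.
- jar: Loose grey jar with a steel cap, 52 mm across, 55 mm tall, origin at its underside; to be left alone.

How it is judged:
By the outcome, as a careful person would: the job done as asked, in the order asked, and still so for the second after the job is handed in, with the robot touching nothing.
It also fails if it takes over 51 s, if anything falls off the work surface, if the arm or the gripper's body presses on something with over 40 N, if the wrist force passes 120 N, or if a joint passes its speed limit or range.

## Working session

There is one attempt and no reset: what is moved stays moved. The work goes in short steps, each a Python script; the robot and the scene stay as the last script left them, time stands still between calls to the robot, and variables do not carry over. Pictures are saved under pics/ and viewed, and the job is handed in when it is done.

```bash
ls; mkdir -p pics; python3 - <<'E'
from cell import r, optics
import cv2,numpy as np
for n in("scene","top"):
    im=optics.capture(n); cv2.imwrite(f"pics/{n}0.png",im[:,:,::-1])
    m=optics.camera_model(n); R=cv2.Rodrigues(np.array(m["rvec"],float))[0]
    print(n,m["mtx"],"pos",-R.T@np.array(m["tvec"]).ravel(),R[2])
s=r.sense();print({k:np.round(v,3) for k,v in s.items()})
E
```

```text
pics
scene [[433.39760011   0.         251.92228658]
 [  0.         433.39760011 194.56681585]
 [  0.           0.           1.        ]] pos [ 1.35901336 -0.14634679  0.61468288] [-0.80572246  0.18613455 -0.56228573]
top [[462.24619893   0.         263.85867428]
 [  0.         462.24619893 196.34406749]
 [  0.           0.           1.        ]] pos [0.47237658 0.01152572 1.03430179] [ 0.13416478  0.02868475 -0.99054379]
{'time_s': np.float64(0.1), 'joint_pos': array([-1.215,  0.384,  0.016,  1.371, -0.006,  1.388, -0.046]), 'qd': array([ 0.001, -0.001, -0.   , -0.004,  0.002, -0.001,  0.   ]), 'joint_efforts': array([ 3.0000e-03, -6.2914e+01,  8.4700e-01, -3.7276e+01,  1.7000e-02,
        1.1000e-02,  0.0000e+00]), 'tcp_pos': array([0.254, 0.571, 0.23 ]), 'eef_rot': array([-6.530e-01, -3.073e+00,  3.000e-03]), 'ft_force': array([-0.086, -0.135, -0.175]), 'torque': array([-0.01 ,  0.056,  0.007]), 'finger_gap': np.float64(0.085)}
```

View pics/scene0.png

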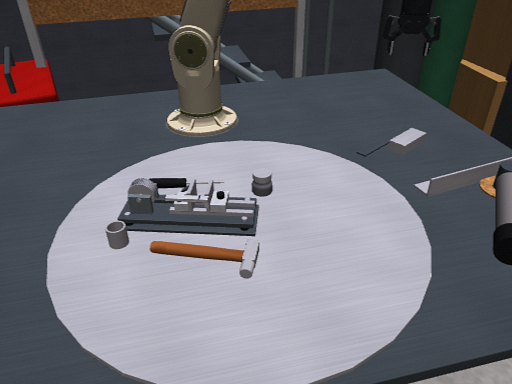

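View pics/top0.png

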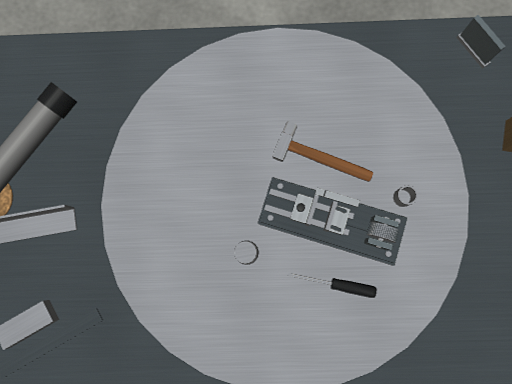

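The top view shows the jig lying diagonally: wheel at about (383,232), jaw plate at about (340,220), stop at about (301,207). The tube is at (405,196), the jar at (246,252). I'll zoom in.

```bash
python3 - <<'E'
import cv2
a=cv2.imread("pics/top0.png")[165:275,250:425]; cv2.imwrite("pics/topc.png",cv2.resize(a,None,fx=4.5,fy=4.5,interpolation=cv2.INTER_CUBIC))
a=cv2.imread("pics/scene0.png")[165:245,105:275]; cv2.imwrite("pics/scenec.png",cv2.resize(a,None,fx=4.5,fy=4.5,interpolation=cv2.INTER_CUBIC))
E
```

```text
(no output)
```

View pics/topc.png

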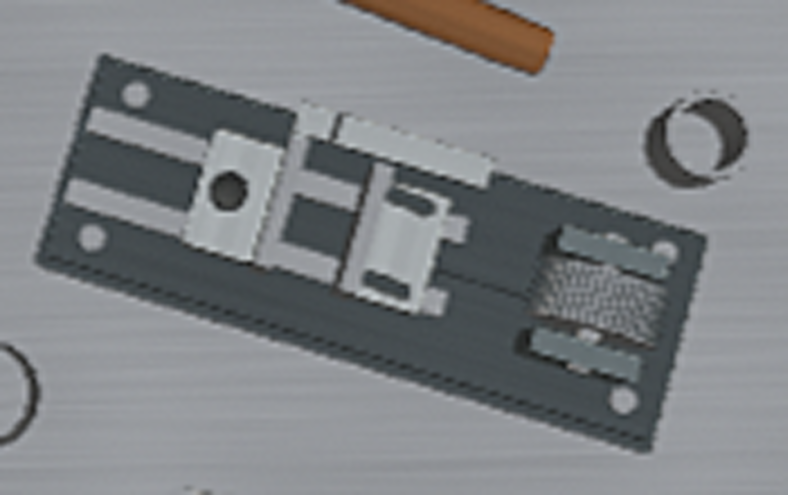

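View pics/scenec.png

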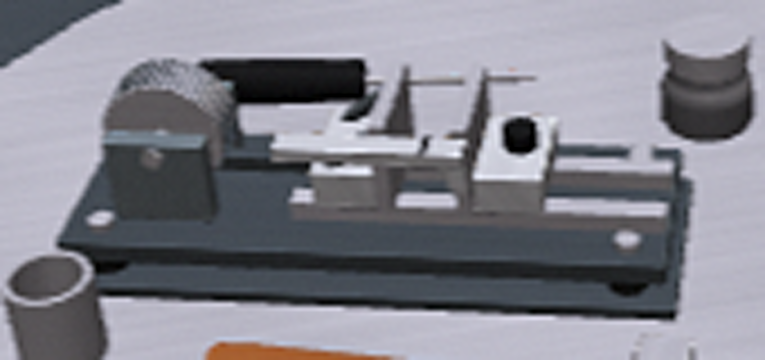

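```bash
cat > h.py <<'E'
import cv2,numpy as np
from cell import r,optics
from scipy.optimize import least_squares
M={n:optics.camera_model(n) for n in("scene","top")}
def proj(n,P):
    m=M[n]; return cv2.projectPoints(np.atleast_2d(np.array(P,float)).reshape(-1,1,3),np.array(m["rvec"],float),np.array(m["tvec"],float),np.array(m["mtx"]),None)[0].reshape(-1,2)
def ray(n,uv,z):
    m=M[n];R=cv2.Rodrigues(np.array(m["rvec"],float))[0];t=np.array(m["tvec"],float).ravel()
    d=R.T@np.linalg.inv(np.array(m["mtx"]))@np.array([uv[0],uv[1],1.]);c=-R.T@t
    return c+d*(z-c[2])/d[2]
def j2w(j,p):
    p=np.atleast_2d(np.array(p,float));c,s=np.cos(j[2]),np.sin(j[2])
    return np.c_[j[0]+c*p[:,0]-s*p[:,1],j[1]+s*p[:,0]+c*p[:,1],p[:,2]+.012]
def w2j(j,P):
    P=np.atleast_2d(np.array(P,float))-[j[0],j[1],.012];c,s=np.cos(j[2]),np.sin(j[2])
    return np.c_[c*P[:,0]+s*P[:,1],-s*P[:,0]+c*P[:,1],P[:,2]]
E
cat > a.py <<'E'
from h import *
u=lambda x,y:np.array([(x+.5)/4.5-.5+250,(y+.5)/4.5-.5+165])
# cheeks' top corners, jig (z=.076): outer/inner
for nm,p,z in [("mark",(330,128),.1),("stopL",(300,170),.102),("jawedgeA",(380,165),.102),("jawB",(345,290),.102),("wheel",(600,300),.11),("tube",(697,150),.05)]:
    print(nm,u(*p),ray("top",u(*p),z).round(4))
w=ray("top",u(600,300),.108); s=ray("top",u(232,195),.08)
print("yaw of +y", np.degrees(np.arctan2(*(s-w)[[1,0]])))
E
python3 a.py
```

```text
mark [322.94444444 193.05555556] [ 0.6021 -0.0818  0.1   ]
stopL [316.27777778 202.38888889] [ 0.5832 -0.0673  0.102 ]
jawedgeA [334.05555556 201.27777778] [ 0.5844 -0.1033  0.102 ]
jawB [326.27777778 229.05555556] [ 0.5287 -0.0852  0.102 ]
wheel [382.94444444 231.27777778] [ 0.5208 -0.196   0.11  ]
tube [404.5        197.94444444] [ 0.5935 -0.2591  0.05  ]
yaw of +y 71.15885960048028
```

```bash
cat > b.py <<'E'
from h import *
u=lambda x,y:np.array([(x+.5)/4.5-.5+250,(y+.5)/4.5-.5+165])
J=[((.030,-.085,.076),(566,226)),((.030,-.135,.076),(671,255)),((-.018,-.085,.076),(540,328)),((-.030,-.135,.076),(636,383)),((-.018,-.135,.076),(641,357))]
P=np.array([a for a,_ in J]);U=np.array([u(*b) for _,b in J])
f=least_squares(lambda j:(proj("top",j2w(j,P))-U).ravel(),[.56,-.09,np.radians(-19)])
print(f.x,np.degrees(f.x[2]),f.fun.round(2)); np.save("jig.npy",f.x)
E
python3 b.py
cat > ov.py <<'E'
from h import *
import sys
def box(x0,x1,y0,y1,z0,z1):
    c=[(x,y,z) for x in(x0,x1) for y in(y0,y1) for z in(z0,z1)]
    return [(c[i],c[k]) for i in range(8) for k in range(i+1,8) if sum(a!=b for a,b in zip(c[i],c[k]))==1]
def ov(n,img,j,out,x0,y0,w,h,k,jy=.005,my=None):
    a=cv2.resize(img[y0:y0+h,x0:x0+w],None,fx=k,fy=k,interpolation=cv2.INTER_CUBIC)
    L=box(-.055,.055,-.155,.155,0,.008)+box(.018,.030,-.135,-.085,.05,.076)+box(-.030,-.018,-.135,-.085,.05,.076)+box(-.03,.03,jy-.008,jy,.06,.09)
    t=np.linspace(0,2*np.pi,40)
    for s in(-.013,.013):
        c=[(s,-.11+.03*np.cos(q),.068+.03*np.sin(q)) for q in t]; L+=list(zip(c[:-1],c[1:]))
    if my is not None: L+=[((.03,my,.088),(.05,my,.088))]+box(-.03,.03,my+.01,my+.018,.06,.09)
    for p,q in L:
        uv=(proj(n,j2w(j,[p,q]))-[x0,y0]+.5)*k-.5
        cv2.line(a,*[tuple(int(round(v*8)) for v in e) for e in uv],(0,0,255),1,cv2.LINE_AA,3)
    cv2.imwrite(out,a)
E
cat > c.py <<'E'
from ov import *
j=np.load("jig.npy");t=sys.argv[1]
ov("top",cv2.imread("pics/top0.png"),j,f"pics/ovt{t}.png",250,165,175,110,4.5)
ov("scene",cv2.imread("pics/scene0.png"),j,f"pics/ovs{t}.png",105,165,170,80,4.5)
E
python3 c.py 1
```

```text
[ 0.55471968 -0.0966384  -0.31894971] -18.274472248281214 [-0.45 -0.35  0.16  0.23 -0.85 -0.42  0.36  0.23  0.77  0.29]
```

View pics/ovt1.png

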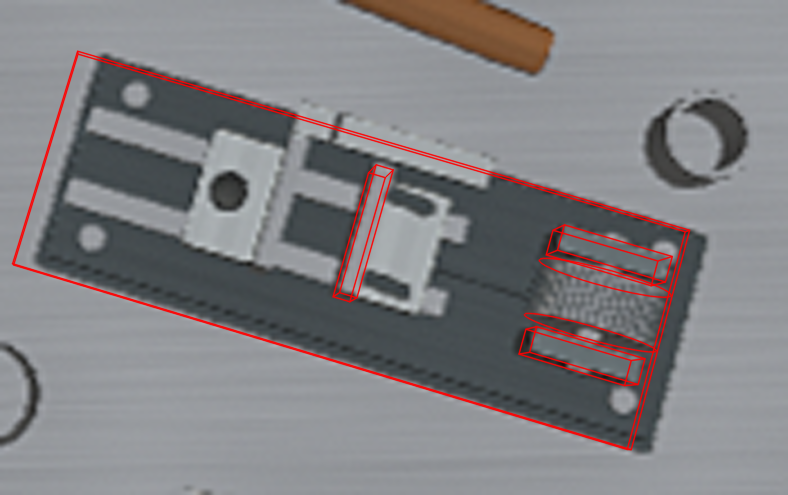

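View pics/ovs1.png

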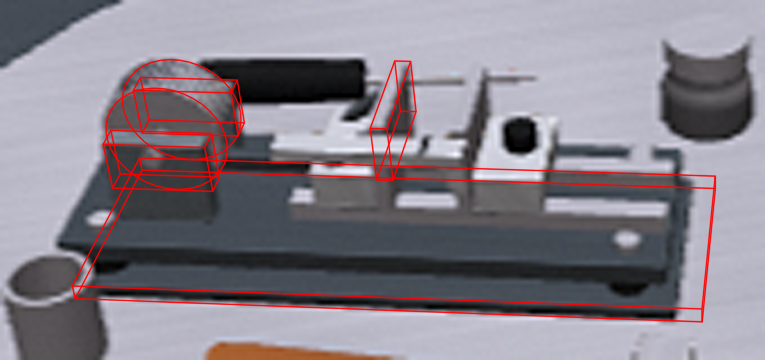

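```bash
python3 - <<'E'
import cv2
a=cv2.imread("pics/top0.png")[182:237,310:365]; cv2.imwrite("pics/tz.png",cv2.resize(a,None,fx=10,fy=10,interpolation=cv2.INTER_NEAREST))
a=cv2.imread("pics/scene0.png")[175:215,160:230]; cv2.imwrite("pics/sz.png",cv2.resize(a,None,fx=10,fy=10,interpolation=cv2.INTER_NEAREST))
E
```

```text
(no output)
```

View pics/tz.png

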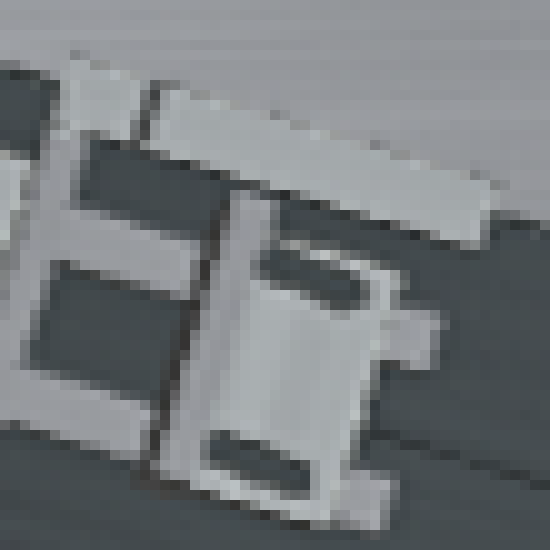

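View pics/sz.png

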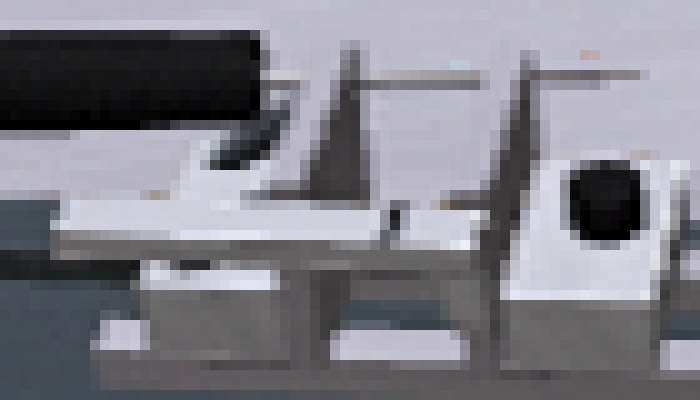

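```bash
python3 - <<'E'
from h import *
j=np.load("jig.npy")
u=lambda x,y:np.array([x/10+310-.5,y/10+182-.5])
print("mark",w2j(j,ray("top",u(146,113),.1)))
for p in[(230,195),(217,255),(188,355),(164,455)]: print("edge",w2j(j,ray("top",u(*p),.102)))
u=lambda x,y:np.array([x/10+160-.5,y/10+175-.5])
print("mark scene",w2j(j,ray("scene",u(393,222),.1)))
print("plate tops scene",w2j(j,ray("scene",u(355,45),.102)),w2j(j,ray("scene",u(527,55),.102)))
print(j2w(j,[0,-.11,.098]))
E
```

```text
mark [[0.04153579 0.02687681 0.088     ]]
edge [[0.02991307 0.00617562 0.09      ]]
edge [[0.01740603 0.00537439 0.09      ]]
edge [[-0.0037702   0.00545459  0.09      ]]
edge [[-0.02454543  0.00457572  0.09      ]]
mark scene [[0.03945792 0.02442956 0.088     ]]
plate tops scene [[-0.02633099  0.00399752  0.09      ]] [[-0.02414729  0.04311277  0.09      ]]
[[ 0.52022705 -0.20109059  0.11      ]]
```

```bash
cat >> b.py <<'E'
v=lambda x,y:np.array([x/10+310-.5,y/10+182-.5])
E=np.array([v(*p) for p in[(230,195),(217,255),(188,355),(164,455)]])
T=np.array([v(*p) for p in[(170,88),(495,186)]]) # tongue outer edge, z=.1
T2=np.array([v(*p) for p in[(160,146),(480,245)]])
# stop front: tongue
def g(j):
    e=[(proj("top",j2w(j,P))-U).ravel()]
    w=w2j(j,[ray("top",q,.102) for q in E]); e.append((w[:,1]-.005)*500)
    for t in(T,T2):
        w=w2j(j,[ray("top",q,.1) for q in t]); e.append([(w[1,0]-w[0,0])*500])
    w=w2j(j,ray("top",v(230,190),.102)); e.append([(w[0,0]-.03)*500])
    return np.concatenate(e)
f=least_squares(g,f.x);print(f.x,np.degrees(f.x[2]),f.fun.round(2));j=f.x;np.save("jig.npy",j)
print("mark",w2j(j,ray("top",v(146,113),.1)),w2j(j,ray("top",v(152,90),.1)),w2j(j,ray("top",v(140,135),.1)))
print("edge",[w2j(j,ray("top",q,.102))[0,:2] for q in E])
u=lambda x,y:np.array([x/10+160-.5,y/10+175-.5])
print("mark scene",w2j(j,ray("scene",u(393,222),.1)))
print("wheeltop",j2w(j,[0,-.11,.098]),"tube",w2j(j,ray("top",[404.5,196],.057)))
E
python3 b.py; python3 c.py 2
```

```text
[ 0.55471968 -0.0966384  -0.31894971] -18.274472248281214 [-0.45 -0.35  0.16  0.23 -0.85 -0.42  0.36  0.23  0.77  0.29]
[ 0.55539077 -0.09667136 -0.32422178] -18.576539893507988 [-0.43 -0.45  0.14  0.26 -0.96 -0.56  0.18  0.22  0.63  0.28  0.58  0.14
  0.13 -0.37 -0.13 -0.34  0.11]
mark [[0.04074689 0.02691287 0.088     ]] [[0.04564201 0.02706371 0.088     ]] [[0.03605499 0.02681933 0.088     ]]
edge [array([0.02923348, 0.00615069]), array([0.01673083, 0.00528354]), array([-0.00444552,  0.00525209]), array([-0.02521583,  0.00426371])]
mark scene [[0.03868196 0.0244547  0.088     ]]
wheeltop [[ 0.52034793 -0.20094025  0.11      ]] tube [[ 0.09041846 -0.13926771  0.045     ]]
```

View pics/ovt2.png

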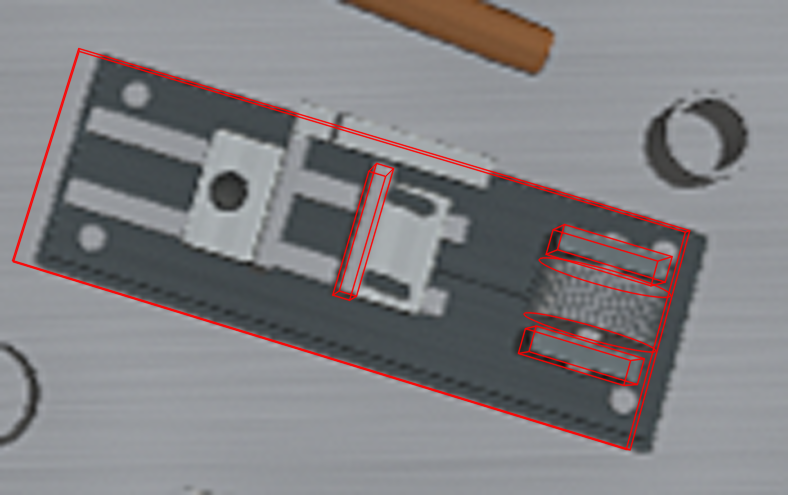

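View pics/ovs2.png

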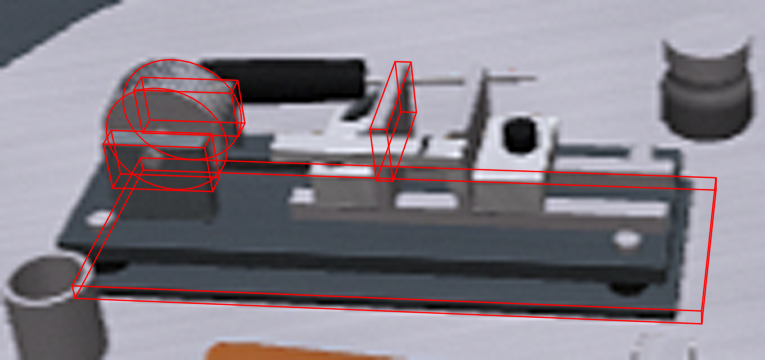

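```bash
cat >> h.py <<'E'
J=np.load("jig.npy")
phi=np.radians(45)+ (np.pi/2+J[2])/2
rotv=-np.pi*np.array([np.cos(phi),np.sin(phi),0])
def P(y,z,x=0): return j2w(J,[x,y,z])[0]   # jig coords -> world
def st():
    s=r.sense();f=s["ft_force"];c,n=np.cos(J[2]),np.sin(J[2])
    return "t%.2f"%s["time_s"],(w2j(J,s["tcp_pos"])[0]*1e3).round(1),"Fjig",np.round([c*f[0]+n*f[1],-n*f[0]+c*f[1],f[2]],1),"|tq|",np.abs(s["joint_efforts"]).max().round(0)
E
python3 - <<'E'
from h import *
r.set_gripper(0.0,20)
print(st())
for q in(rotv,-rotv):
    print(r.solve_ik(P(-.11,.16),q))
r.move_pose(P(-.11,.13),rotv)
print(st(),r.sense()["eef_rot"],rotv,r.sense()["finger_gap"])
for n in("scene","top"): cv2.imwrite(f"pics/{n}1.png",optics.capture(n)[:,:,::-1])
a=cv2.imread("pics/scene1.png"); cv2.imwrite("pics/s1.png",cv2.resize(a[60:260,80:290],None,fx=3,fy=3,interpolation=cv2.INTER_CUBIC))
a=cv2.imread("pics/top1.png"); cv2.imwrite("pics/t1.png",cv2.resize(a[150:290,240:430],None,fx=4,fy=4,interpolation=cv2.INTER_CUBIC))
E
```

```text
('t0.87', array([-498.3,  536.9,  219.3]), 'Fjig', array([ 0.3, -0.2, -0.5]), '|tq|', np.float64(63.0))
[-0.42322084  0.38387055  0.94163721  1.67836672 -0.32515465  1.24647788
  1.83566757]
[-0.42322084  0.38387055  0.94163721  1.67836672 -0.32515465  1.24647788
  1.83566757]
('t3.76', array([   0.2, -108.9,  129.9]), 'Fjig', array([ 0.4, -0. ,  0. ]), '|tq|', np.float64(45.0)) [-5.04440548e-01 -3.10077095e+00 -4.52008130e-04] [-0.50705865 -3.10040254 -0.        ] 2.3522417811823674e-06
```

View pics/s1.png

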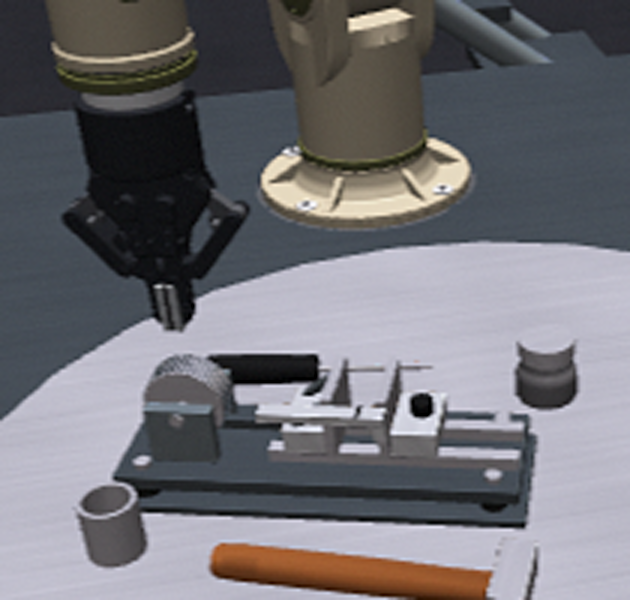

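View pics/t1.png

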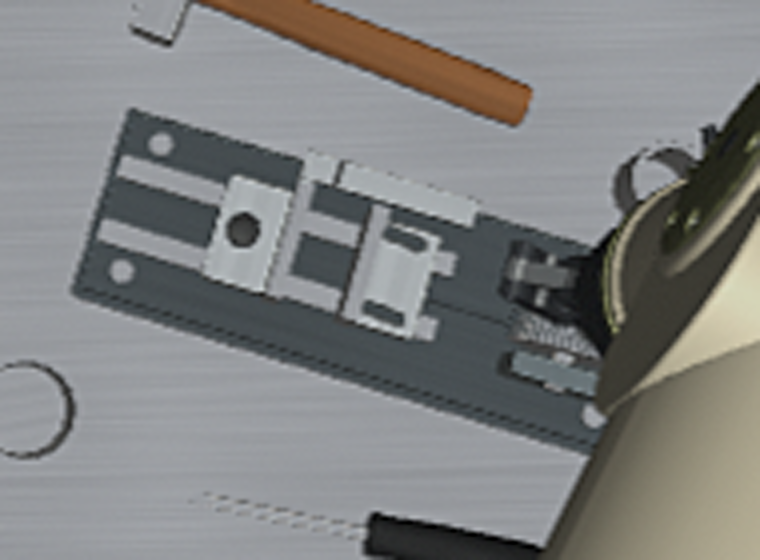

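Both views show the shut fingertip hanging above the wheel, with jaw and mark unobstructed. I'll touch down and make a first stroke, logging forces.

```bash
cat >> h.py <<'E'
def stroke(y0,y1,d,log=True,v=.05,n=3,lift=True):
    zt=.098
    def z(y): 
        s=max(0,abs(y)-.005); return zt-d-(.03-np.sqrt(.03**2-s*s))
    r.move_straight(P(-.11+y0,zt+.008),rotv,.1)
    r.move_straight(P(-.11+y0,z(y0)),rotv,.04)
    if log: print(st())
    for y in np.linspace(y0,y1,n+1)[1:]:
        r.move_straight(P(-.11+y,z(y)),rotv,v)
        if log: print(st())
    if lift: r.move_straight(P(-.11+y1,zt+.012),rotv,.1)
def snap(t):
    for n,(x0,y0,w,h) in dict(scene=(160,175,70,40),top=(295,175,70,65)).items():
        a=optics.capture(n)[:,:,::-1]; cv2.imwrite(f"pics/{n}{t}.png",a)
        cv2.imwrite(f"pics/z{n}{t}.png",cv2.resize(a[y0:y0+h,x0:x0+w],None,fx=9,fy=9,interpolation=cv2.INTER_CUBIC))
E
python3 - <<'E'
from h import *
stroke(-.012,.012,.003); snap(2); print(st())
E
```

```text
('t4.72', array([   0.9, -122. ,   94.8]), 'Fjig', array([-0.8,  0.5,  6.1]), '|tq|', np.float64(44.0))
('t5.03', array([   0.9, -113.5,   95.6]), 'Fjig', array([-0.1,  0.2,  7.1]), '|tq|', np.float64(44.0))
('t5.33', array([   0.9, -105.3,   95.6]), 'Fjig', array([0. , 1.3, 6.6]), '|tq|', np.float64(44.0))
('t5.64', array([  0.8, -97. ,  94.7]), 'Fjig', array([-1.2,  1.3,  6.1]), '|tq|', np.float64(44.0))
('t6.05', array([ -0.2, -97.9, 109.6]), 'Fjig', array([-0.5,  0.2, -0.8]), '|tq|', np.float64(46.0))
```

```bash
python3 - <<'E'
import cv2,numpy as np
a=cv2.imread("pics/ztop2.png");b=cv2.imread("pics/zscene2.png")
c=np.zeros((a.shape[0],1,3),np.uint8)
cv2.imwrite("pics/m2.png",a); 
E
```

```text
(no output)
```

View pics/ztop2.png

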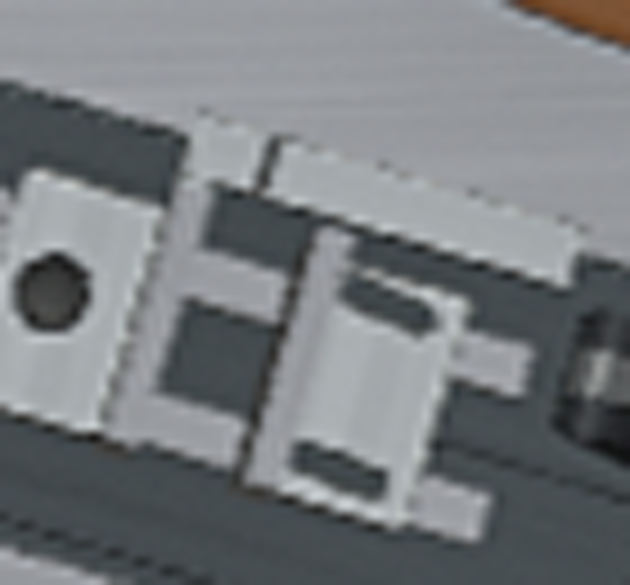

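View pics/zscene2.png

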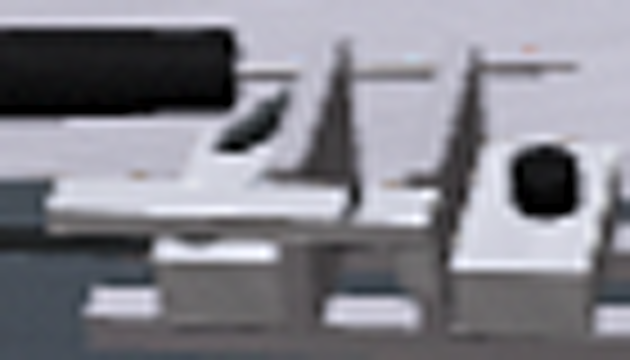

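```bash
cat > meas.py <<'E'
from h import *
def rect(n,img,z,xs,ys):
    X,Y=np.meshgrid(xs,ys,indexing="ij")
    uv=proj(n,j2w(J,np.c_[X.ravel(),Y.ravel(),np.full(X.size,z)])).astype(np.float32).reshape(*X.shape,2)
    g=cv2.cvtColor(img,cv2.COLOR_BGR2GRAY)
    return cv2.remap(g,uv[...,0],uv[...,1],cv2.INTER_CUBIC)
ys=np.arange(-.03,.06,.0005)
def prof(n,img):
    # jaw plate top (z .09), mark (z .088)
    j=rect(n,img,.09,np.arange(-.022,.026,.001),ys).astype(float)
    m=rect(n,img,.088,np.arange(.037,.046,.001),ys).astype(float)
    return j,m.mean(0)
if __name__=="__main__":
    import sys
    for t in sys.argv[1:]:
        j,m=prof("top",cv2.imread(f"pics/top{t}.png"))
        i=np.argmin(np.where((ys>.01)&(ys<.035),m,999)); lo=m[i-4:i+5]; w=np.clip(lo.max()*.8-lo,0,None)
        print(t,"mark y",1e3*(w*ys[i-4:i+5]).sum()/w.sum())
        # plate front edge: strongest fall along +y near, by 4 x-bands
        for k in range(0,48,12):
            p=cv2.GaussianBlur(j[k:k+12].mean(0)[None],(0,0),1.5)[0]; d=-np.gradient(p)
            q=np.argsort(-d)[:1]; 
            loc=[a for a in range(1,len(d)-1) if d[a]>d[a-1] and d[a]>=d[a+1] and d[a]>3]
            print("  x",(-22+k+6),[(round(1e3*ys[a],1),round(d[a])) for a in loc])
E
python3 meas.py 0 2
```

```text
0 mark y 26.512298558100138
  x -16 [(np.float64(-25.0), 7), (np.float64(5.0), 15), (np.float64(43.5), 5)]
  x -4 [(np.float64(-3.0), 3), (np.float64(5.5), 16), (np.float64(43.5), 5), (np.float64(57.0), 16)]
  x 8 [(np.float64(-3.0), 3), (np.float64(5.0), 15), (np.float64(43.0), 5), (np.float64(57.5), 7)]
  x 20 [(np.float64(-26.0), 7), (np.float64(5.0), 15), (np.float64(43.5), 5)]
2 mark y 26.52115541090323
  x -16 [(np.float64(-18.5), 7), (np.float64(12.0), 16), (np.float64(43.5), 6)]
  x -4 [(np.float64(12.0), 16), (np.float64(43.5), 5), (np.float64(57.0), 16)]
  x 8 [(np.float64(4.0), 3), (np.float64(11.5), 14), (np.float64(43.0), 6), (np.float64(57.5), 7)]
  x 20 [(np.float64(-20.0), 6), (np.float64(-18.5), 6), (np.float64(12.0), 15), (np.float64(43.5), 5)]
```

```bash
python3 - <<'E'
from h import *
stroke(-.012,.012,.003,n=3); stroke(-.012,.0105,.003,n=3); snap(3); print(st())
E
python3 meas.py 3
```

```text
('t6.88', array([   0.7, -121.5,   94.5]), 'Fjig', array([-0.2,  0.5,  7.3]), '|tq|', np.float64(44.0))
('t7.19', array([   0.7, -113. ,   95.3]), 'Fjig', array([-1. ,  0.6,  7.5]), '|tq|', np.float64(44.0))
('t7.50', array([   0.7, -104.9,   95.3]), 'Fjig', array([-0.6,  1.3,  7.1]), '|tq|', np.float64(44.0))
('t7.81', array([  0.7, -96.5,  94.4]), 'Fjig', array([-0.1,  2. ,  5.4]), '|tq|', np.float64(44.0))
('t8.95', array([   0.7, -121.4,   94.5]), 'Fjig', array([-0.9,  0.2,  7.7]), '|tq|', np.float64(44.0))
('t9.25', array([   0.7, -113.6,   95.3]), 'Fjig', array([-0.4,  0.5,  6.8]), '|tq|', np.float64(44.0))
('t9.55', array([   0.7, -106. ,   95.3]), 'Fjig', array([-0.7,  0.7,  6.5]), '|tq|', np.float64(44.0))
('t9.85', array([  0.6, -98.1,  94.7]), 'Fjig', array([-0.4,  1.4,  6. ]), '|tq|', np.float64(44.0))
('t10.26', array([ -0.2, -99.3, 109.5]), 'Fjig', array([ 0.6, -0.3, -0.1]), '|tq|', np.float64(46.0))
3 mark y 26.515075376884475
  x -16 [(np.float64(-6.0), 6), (np.float64(24.5), 13), (np.float64(43.5), 6)]
  x -4 [(np.float64(25.0), 15), (np.float64(43.5), 5), (np.float64(57.0), 16)]
  x 8 [(np.float64(17.0), 3), (np.float64(24.5), 13), (np.float64(43.5), 5), (np.float64(57.5), 7)]
  x 20 [(np.float64(-7.0), 8), (np.float64(24.5), 13), (np.float64(43.5), 5)]
```

```bash
python3 - <<'E'
from h import *
stroke(-.003,.0035,.003,n=1); snap(4); print(st())
E
cat > meas2.py <<'E'
from meas import *
import sys
for t in sys.argv[1:]:
    j,m=prof("top",cv2.imread(f"pics/top{t}.png"))
    e=[]
    for k in range(0,48,12):
        p=j[k:k+12].mean(0); d=np.clip(-np.gradient(cv2.GaussianBlur(p[None],(0,0),1.5)[0]),0,None)
        a=np.argmax(np.where(ys<.032,d,0)); s=slice(a-4,a+5); e.append(1e3*(d[s]*ys[s]).sum()/d[s].sum())
    i=np.argmin(np.where((ys>.01)&(ys<.035),m,999)); s=slice(i-5,i+6); w=np.clip(np.median(m[i-14:i+15])-m[s]-8,0,None)
    print(t,"mark",(1e3*(w*ys[s]).sum()/w.sum()).round(2),"edge",np.round(e,2),np.mean(e).round(2))
E
python3 meas2.py 0 2 3 4
```

```text
('t10.97', array([   0.6, -112.7,   95.3]), 'Fjig', array([-0.7, -0.9,  7.3]), '|tq|', np.float64(44.0))
('t11.26', array([   0.6, -105.9,   95.4]), 'Fjig', array([-1.6,  1.3,  6.7]), '|tq|', np.float64(44.0))
('t11.66', array([  -0.2, -106.3,  109.6]), 'Fjig', array([0.2, 0.1, 0.1]), '|tq|', np.float64(46.0))
0 mark 26.53 edge [4.91 5.26 4.84 4.89] 4.98
2 mark 26.54 edge [11.71 11.95 11.43 11.68] 11.69
3 mark 26.53 edge [24.37 24.83 24.45 24.36] 24.5
4 mark 26.54 edge [26.21 26.72 26.12 26.27] 26.33
```

View pics/ztop4.png

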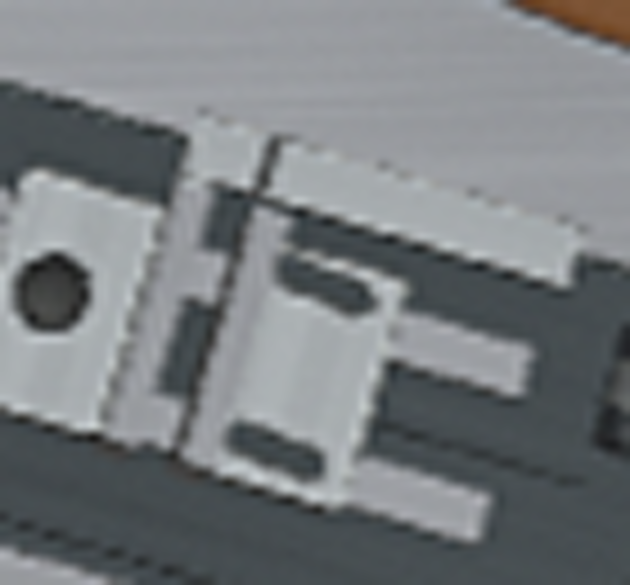

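View pics/zscene4.png

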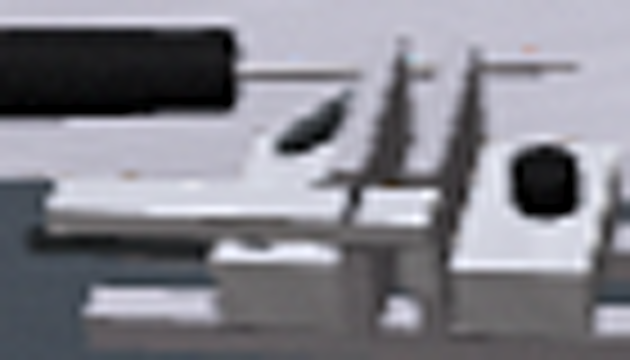

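```bash
python3 - <<'E'
from meas import *
for t in("0","4"):
    img=cv2.imread(f"pics/top{t}.png")
    for a,b in((-.022,-.012),(-.003,.006),(.016,.025)):
        p=rect("top",img,.09,np.arange(a,b,.001),ys).astype(float).mean(0)
        d=np.clip(np.gradient(cv2.GaussianBlur(p[None],(0,0),1.5)[0]),0,None)
        i=np.argmax(np.where((ys>.031)&(ys<.041),d,0));s=slice(i-4,i+5);print(t,a,"stop front rise",(1e3*(d[s]*ys[s]).sum()/d[s].sum()).round(2),d[i].round(1))
# scene: mark & jaw edge, rectified crops
img=cv2.imread("pics/scene4.png")
m=rect("scene",img,.088,np.arange(.037,.045,.001),ys).astype(float).mean(0)
i=np.argmin(np.where((ys>.012)&(ys<.035),m,999));s=slice(i-6,i+7);w=np.clip(np.median(m[i-14:i+15])-m[s]-8,0,None)
print("scene mark",1e3*(w*ys[s]).sum()/w.sum())
# overlay of jaw at y=.0265
from ov import ov
ov("scene",img,J,"pics/ovs4.png",140,165,100,60,7,.0263,.0265)
ov("top",cv2.imread("pics/top4.png"),J,"pics/ovt4.png",290,170,90,70,8,.0263,.0265)
E
```

```text
0 -0.022 stop front rise 36.91 3.9
0 -0.003 stop front rise 36.39 12.9
0 0.016 stop front rise 36.47 8.5
4 -0.022 stop front rise 36.92 4.0
4 -0.003 stop front rise 36.37 12.6
4 0.016 stop front rise 36.47 8.6
scene mark 24.697416740534425
```

View pics/ovs4.png

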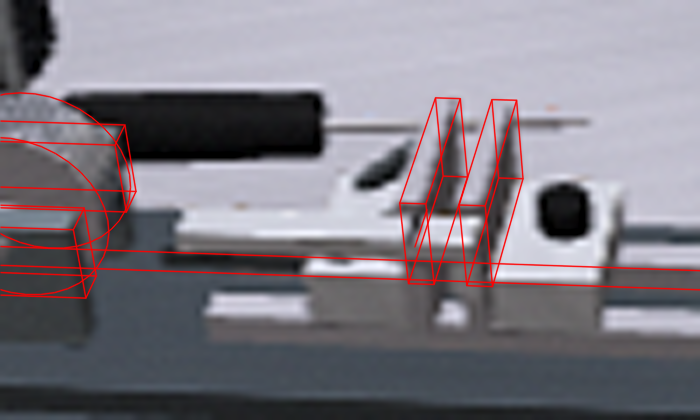

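View pics/ovt4.png

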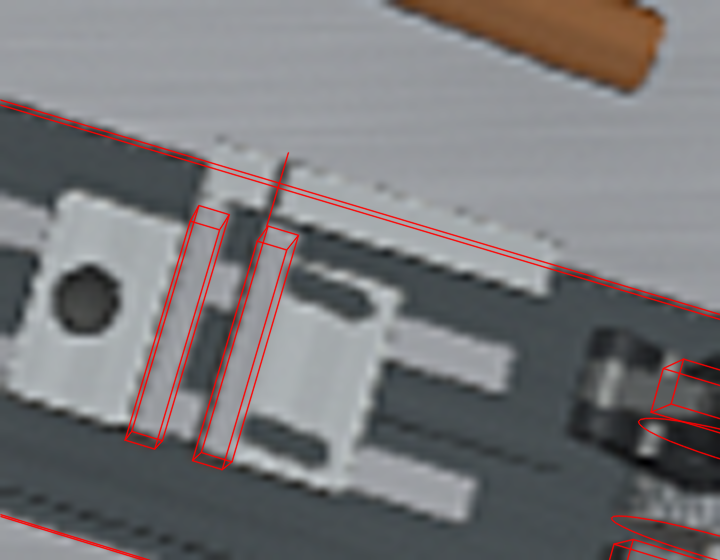

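The stop's front face measures 36.45 mm, which puts the line at 26.45 mm. The line read directly gives 26.54 mm and the jaw edge 26.33 mm, so the jaw is level within about 0.2 mm. I'll retreat and do a last check.

```bash
python3 - <<'E'
from h import *
r.move_straight(P(-.106,.2),rotv,.15)
r.move_joints([-1.215,.383,.016,1.37,-.006,1.388,-.046]); r.dwell(.3)
snap(5); print(st())
a=cv2.imread("pics/top0.png").astype(int);b=cv2.imread("pics/top5.png").astype(int)
d=(np.abs(a-b).max(2)>40).astype(np.uint8);c=cv2.connectedComponentsWithStats(d)[2][1:];print([tuple(x) for x in c if x[4]>3])
E
python3 meas2.py 5
```

```text
('t15.68', array([-498.3,  537. ,  219.6]), 'Fjig', array([-0.4,  0. , -0.2]), '|tq|', np.float64(63.0))
[(np.int32(319), np.int32(198), np.int32(19), np.int32(11), np.int32(57)), (np.int32(314), np.int32(205), np.int32(34), np.int32(30), np.int32(387)), (np.int32(332), np.int32(206), np.int32(18), np.int32(7), np.int32(69))]
5 mark 26.54 edge [26.21 26.72 26.12 26.24] 26.32
```

View pics/top5.png

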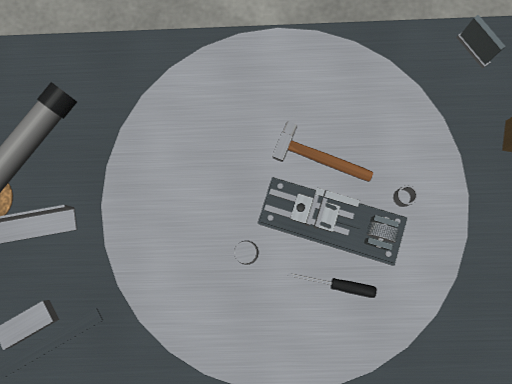

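The picture shows the jaw plate at about (327,215) in line with the black mark at (324,193). The only pixels that changed from the start lie in the jaw area, about (314–350, 198–235); hammer, tube, jar, screwdriver and stop are as before.

```bash
python3 - <<'E'
from cell import ticket
print(ticket.hand_in())
E
```

```text
the job is handed in; nothing more can be done
None
```

The jaw plate's front face now sits about 0.2 mm short of the black line by the top camera (edge at 26.3 mm, line at 26.5 mm). I handed the job in at about 16 s.

I rolled the wheel with the shut fingertip in four light strokes, logging 5–8 N down, then moved the arm back to its start pose. Forces there read about zero.

- **Independent check:** the stop's front face measured 36.45 mm in the top view. Less the given 10 mm, that puts the line at 26.45 mm, so the two agree.
- **Other objects:** comparing the top pictures before and after, only the jaw area changed. The stop, screwdriver, hammer, tube and jar show no movement.
- **Disagreement:** the scene camera put the line at about 24.7 mm, 1.8 mm lower than the top camera and within the stated 2 mm calibration error. I did not get a clean reading of the jaw edge from that camera, so the 0.2 mm figure rests on the top camera alone.

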